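Jack the wishbone to ride height and hold

ROBOT

A 6-joint arm with a two-finger parallel gripper is mounted at the origin on the work surface. World frame = base frame: x ahead of the robot, y to its left, z up, the work surface at z = 0. Lengths are in mm, angles in rad, forces in N, time in s.
With the tool pointing down it reaches from about 300 to 775 mm from the base axis. Payload 14.6 kg.
Tool frame: the origin (TCP) lies on the front face of the gripper's body, between the roots of the fingers; the fingertips stand 97 mm ahead of it and the grasp point (between the pads) lies 78 mm ahead of it; z points along the fingers, y is the direction in which the jaws open and shut (so a half turn about z gives the same grasp; the last joint's range is limited). The gripper opens to 94 mm and grips with 3 to 60 N. Pads are 16 mm wide; open, the fingers measure 119 mm over their backs; the gripper's body (75 mm by 177 mm) begins 78 mm behind the grasp point.
Start: joints at [1.179, 0.3, 1.521, -0, 1.321, -0.067], TCP at [175.513, 521.234, 302.646] pointing down, gripper open.
Joint ranges: [-3.03, 3.03], [-0.79, 2.21], [0.23, 2.52], [-1.04, 4.18], [0, 3.07], [-2.55, 2.55]. Speed limits (rad/s): [2.22, 2.22, 2.57, 3.14, 3.14, 3.14].

INTERFACE

Orientations are given as [roll, pitch, yaw] about the fixed x, y, z axes, in that order (R = Rz(yaw) Ry(pitch) Rx(roll)).
In Python, from cell import manip, eyes, finder gives the robot as it stands.
- The arm moves only by the tool drive_tool, never from a script. Its argument "rows" is a list of rows, each an object with "offset": the shift along the tool's x, y, z in mm, a list of three; "spin": the turn about the tool's z in degrees; "jaw": the finger opening in mm, from 0 to 94. In form: [{"offset": [dx, dy, dz], "spin": spin, "jaw": jaw}, ...]. A call has 1 to 20 rows; each row shifts and turns the commanded pose from where the row before left it, along the tool's axes as they then stand; what a row does not reach is not made up. A row lasts 1/10 s, in which the tool goes at most 50 mm and 8.59 degrees, less where a joint would pass 70% of its speed; a pose out of reach is approached as far as the arm can. A call is refused whole if a number of a shift passes 50 or a number of a turn 8.59, either way. A call with a gripper value outside its range is refused whole. The fingers move at their own pace and stop on an object; "force" is the grip in N (left out, the last holds). Time passes only in rows, so rows that do not move let the fingers close. It gives the time, the measured TCP pose, the force and the opening at its end, in the units of the state.
- manip.read_state(): the state, without advancing time (a new reading comes with each control period).
- eyes.camera(name): name is "scene" or "top" or "wrist"; returns a dict with "color" (480x640x3 uint8, blue, green, red), "depth" (480x640 float32, mm along the optical axis (not along the pixel's ray), 0 where there is no reading), "vfov" (degrees; the focal length in pixels is half the picture's height over the tangent of half this angle, whatever the lens; pixels are square), "cx", "cy" (the principal point, pixels), "D" ([k1, k2, p1, p2, k3] as OpenCV has them; the pictures are not rectified), "rvec" (rotation vector, rad) and "tvec" (3), from world to camera coordinates, as OpenCV has them. Camera axes: x right, y down, z forward; pixel columns grow to the right and rows downward; lengths in mm; the calibration is good to about 2 mm. A picture is of the moment at which its call begins.
- manip.sign_off(): hands the job in, once; it reports no verdict.
Trained networks look in the newest picture that a camera, given by its name, has taken for a name from the list of things; names that differ only in an ending like _2 or _b are one class to them, and where a whole thing is asked for, a point or a joint stands for the part that bears it (a point fixed in the world has none). Each returns a list of dicts, best first, with "p" (0 to 1); they miss things now and then, are a little off and sometimes report something else, mostly with a low value. They report only what shows in the picture. A call takes as long as a camera call.
- finder.find_in(camera, target): "uv" ([column, row] in pixels, amid what is visible of it).
The state is a dict: "clock": time; "joints": joint angles; "qd": joint speeds; "effort": joint torques, N m; "eef_pos": TCP position; "eef_rot": TCP orientation; "wrist_force": force on the tool from outside, world axes, zero at the start; "moment": the same for the moment, N m; "finger_gap": finger opening in mm.
Only numpy, scipy, OpenCV 4.12 (cv2) and the standard library are available. Lean on these libraries where they do the work, as an engineer would, in place of code of your own. Each camera call takes 0.05 s, during which the arm holds its last target. There are 200 camera calls.

TASK

The wishbone bushings have to be tightened at ride height: slide the red jack squarely under the yellow lift pad of the hanging wishbone and work its pump handle until the wishbone is level, no higher. Finish with the gripper still on the handle, keeping it pressed down against its lower stop while the wishbone rests level on the saddle: do not let go. Let only the jack lift the wishbone, do not push on it with the robot; leave the other things on the bench where they are, and do not tip the jack over.

Things in the scene. Friction and masses are not known exactly. Their poses are not given: they have to be found in the camera images.
- jack: Red lever jack, 0.95 kg, loose, upright. Sole 140 x 90 x 14 mm, from 95 mm behind to 45 mm before the ram axis; cylinder 52 mm across up to 74 mm, collar 38 mm across up to 84 mm. Origin: on the ram axis at the sole's underside; z up, the handle is on the -x side. The sole slides on the steel bench (friction about 0.3), so the jack can be slid flat by its handle held between the fingers.
- saddle (a point): Centre of the top of the jack's saddle, a dark steel disc 32 mm across and 10 mm thick on the ram (22 mm across). It stands 94 mm above the bench with the ram fully down, up to 106 mm at the start, and can rise to 158 mm.
- ram (a joint): How far the saddle has been pumped up, m (0 = fully down, 0.064 at most). Only strokes of the handle raise it; it stays where it was pumped to and cannot be let down.
- handle (a joint): Pump handle, rad: 0 = up at its stop (sloping up away from the jack, 0.50 above level), 0.55 = down at its stop. A spring (2 to 3 N at the grip) lifts it. Each full stroke raises the saddle to the next of fixed steps 10 mm apart (the first by 2 to 13 mm); one step is level. It must come back fully up (below 0.05) or the next stroke lifts nothing. Pressing takes 5 N empty, 7 to 9 N loaded.
- handle_grip (a point): Middle of the black grip of the pump handle, 80 mm long, 24 mm wide and thick, free all round; 125 mm from the handle's pivot along the handle. About 130 mm above the bench with the handle up, 64 mm with it down. Its frame equals the jack's with the handle up and turns with the handle.
- handle_pivot (a point): Pivot of the pump handle: 40 mm behind the ram axis (jack's -x) and 70 mm above the bench. The handle swings about it in the jack's upright x-z plane.
- fixture: Heavy fixed steel fixture: grey base plate 250 x 240 x 16 mm (y from -170 to 70 mm), posts, dark subframe rail 240 mm wide, 201 mm high. Origin on the bench under the middle of the bushing axis, which runs along its x, 172 mm above the bench. The wishbone points along its +y.
- wishbone (a joint): Angle of the wishbone above level, rad: -0.13 = hanging on its droop stop (start), 0 = level, 0.2 at most; 0.01 rad is 2.5 mm at the lift point. It is a light alloy A-shaped arm of about 1.6 kg, 170 mm wide at the bushings, 60 mm at its outer end 326 mm from their axis, 26 mm thick. It sinks back unless carried.
- lift_point (a point): Centre of the underside of the yellow lift pad (66 x 60 mm, 13 mm thick) under the wishbone, 250 mm from the bushing axis; it shows as a yellow band round the arm, also from above. The underside is 26 mm below the arm's centre plane: 114 mm above the bench while the arm hangs, 146 mm when level; rising, it moves 5 mm outwards.
- ball_joint (a point): Centre of the ball joint at the wishbone's outer end, 302 mm from the bushing axis, in the arm's centre plane: 172 mm above the bench when level, 133 mm hanging. The ball joint reaches 14 mm below it, its stud 45 mm above.
- torque_wrench: Torque wrench, 305 mm long, 40 mm high, lying along its own x; origin under its middle. To be left alone.
- pliers: Pliers with blue handles, 155 mm long, 16 mm high, lying along their own x. To be left alone.
- bolt_dish: Round steel dish with bolts, 124 mm across, 26 mm high. To be left alone.
- grease_tin: White tin with a blue band, 72 mm across, 85 mm high. To be left alone.
- hub_nut: Dark steel ring nut, 48 mm across, 18 mm high. To be left alone.

How it is judged:
By the outcome, as a careful person would: the job done as asked, in the order asked, and still so for the second after the job is handed in, while the arm keeps its last pose, push and grip.
It also fails if it takes over 58 s, if anything falls off the work surface, if the arm or the gripper's body presses on something with over 40 N, if the wrist force passes 120 N, or if a joint passes its speed limit or range.

## Working session

There is one attempt and no reset: what is moved stays moved. The work goes in short steps, Python scripts to look and compute and a tool call to move; the robot and the scene stay as the last step left them, time stands still between calls to the robot, and variables do not carry over. Pictures are saved under pics/ and viewed, about 8 in all and at most 12, crops included, and the job is handed in when it is done.

Besides the shell and the picture viewer there is one more tool, called in YAML: its name, and indented under it one key for each argument. drive_tool: Moves the arm, as the interface text tells. Its arguments: {"type":"object","properties":{"rows":{"type":"array","items":{"type":"object","properties":{"offset":{"type":"array","items":{"type":"number"}},"spin":{"type":"number"},"jaw":{"type":"number"}}}},"force":{"type":"number"}},"required":["rows"]}

```bash
mkdir -p pics; cat > h.py <<'E'
import numpy as np, cv2
from cell import manip, eyes, finder
def K(c):
    f=240/np.tan(np.radians(c["vfov"])/2); return np.array([[f,0,c["cx"]],[0,f,c["cy"]],[0,0,1.]])
def ray(c,uv):
    p=cv2.undistortPoints(np.array([[uv]],float),K(c),np.array(c["D"],float))[0,0]
    R=cv2.Rodrigues(np.array(c["rvec"],float))[0]; t=np.array(c["tvec"],float).ravel()
    return -R.T@t, R.T@np.array([p[0],p[1],1.]),R,t
def at_z(c,uv,z):
    o,d,_,_=ray(c,uv); return o+d*(z-o[2])/d[2]
def at_depth(c,uv,w=2):
    o,d,_,_=ray(c,uv); u,v=np.round(uv).astype(int); D=c["depth"][max(v-w,0):v+w+1,max(u-w,0):u+w+1]; D=D[D>0]
    return o+d*np.median(D) if len(D) else None
def proj(c,P):
    return cv2.projectPoints(np.array(P,float).reshape(-1,3),np.array(c["rvec"],float),np.array(c["tvec"],float),K(c),np.array(c["D"],float))[0][:,0]
def cloud(c):
    v,u=np.mgrid[0:480,0:640]; pts=np.stack([u,v],-1).reshape(-1,1,2).astype(float)
    p=cv2.undistortPoints(pts,K(c),np.array(c["D"],float))[:,0]
    R=cv2.Rodrigues(np.array(c["rvec"],float))[0]; t=np.array(c["tvec"],float).ravel()
    d=c["depth"].reshape(-1,1); P=(np.c_[p,np.ones(len(p))]*d-t)@R
    P[d[:,0]<=0]=np.nan
    return P.reshape(480,640,3)
E
python3 - <<'E'
from h import *
np.set_printoptions(precision=1,suppress=True)
print(manip.read_state())
for n in ["scene","top","wrist"]:
    c=eyes.camera(n); cv2.imwrite(f"pics/{n}0.png",c["color"])
    print(n,c["vfov"],(c["depth"]>0).mean(),ray(c,[320,240])[:2])
    for t in ["jack","saddle","handle_grip","handle_pivot","fixture","lift_point","ball_joint","torque_wrench","pliers","bolt_dish","grease_tin","hub_nut"]:
        r=finder.find_in(n,t)[:1]
        for q in r: print(t,np.array(q["uv"]),round(q["p"],2),at_depth(c,q["uv"]))
E
```

```text
{'clock': 0.0, 'joints': array([ 1.2,  0.3,  1.5,  0. ,  1.3, -0.1]), 'qd': array([ 0., -0.,  0.,  0., -0., -0.]), 'effort': array([ -0. , -53.2, -35.3,   0.1,   0. ,  -0. ]), 'eef_pos': array([175.4, 521.1, 302.1]), 'eef_rot': array([-3.1, -0. ,  2.8]), 'wrist_force': array([ 0.5,  0.1, -0.6]), 'moment': array([-0.,  0.,  0.]), 'finger_gap': 94.08891942501009}
scene 52.78691572249292 0.9960286458333333 (array([948.2, 719.3, 884. ]), array([-0.4, -0.6, -0.7]))
jack [322.7 293.4] 0.56 [582.  164.4  44.7]
saddle [306.3 274.1] 0.49 [609.6 140.5 101.9]
handle_grip [364.1 265.7] 0.78 [503.5 199.2 124.8]
fixture [206.4 173.3] 0.73 [ 684.  -208.6  167.4]
lift_point [237.  178.9] 0.93 [ 562.1 -335.6   15.8]
ball_joint [237.6 179.7] 0.93 [ 619.7 -174.6  145.2]
torque_wrench [305.1 163.2] 0.69 [ 353.  -304.2   13.7]
pliers [441.1 306.4] 0.79 [351.4 303.7   0.4]
bolt_dish [359.8 237.5] 0.64 [387.1  32.6   5.5]
grease_tin [205.6 286.5] 0.87 [802.3  46.5  81.4]
hub_nut [418.3 424.8] 0.6 [580.  494.   17.3]
top 54.405028194186634 0.99595703125 (array([ 459.1,   75.7, 1321.2]), array([ 0.1,  0. , -1. ]))
jack [292.  234.6] 0.74 [559.9 150.2  85.5]
saddle [301.4 216. ] 0.53 [606.8 123.3 101.8]
handle_grip [277.1 256.7] 0.71 [501.  187.3 126. ]
handle_pivot [292.3 232.8] 0.6 [565.  149.5  82.4]
fixture [471.3 196.8] 0.81 [ 657.5 -352.9   16.9]
lift_point [434.8 196. ] 0.81 [ 663.2 -251.    14.6]
ball_joint [435.2 199.6] 0.89 [ 652.8 -251.5   15.4]
torque_wrench [463.2 313.6] 0.6 [ 332.7 -312.8   21.7]
pliers [240.2 307.4] 0.87 [367.4 303.   15.4]
bolt_dish [335.7 299.9] 0.74 [379.5  37.3   5. ]
grease_tin [337.7 146.4] 0.76 [794.1  21.5  84.5]
hub_nut [173.9 240.5] 0.57 [559.8 489.1   0.1]
wrist 64.08387032551842 0.996064453125 (array([105.1, 543.9, 384.3]), array([ 0.2, -0.1, -1. ]))
pliers [200.4 425.3] 0.76 [365.2 313.7  11.1]
```

View pics/scene0.png

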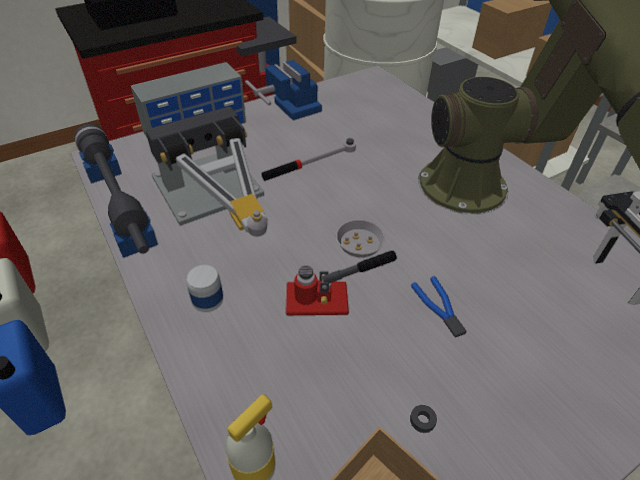

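View pics/top0.png

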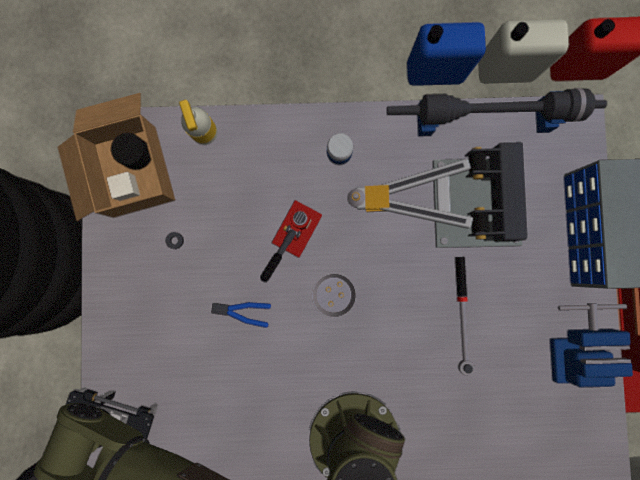

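The scene view shows the jack at about (318,293) with its grip at (375,262). The hanging wishbone's yellow pad is at (247,210), pointing to world +y, and the floor between jack and pad is free. In the top view the saddle is at (300,218), the grip at (271,268), the pad at (377,198) and the dish at (335,295).

```bash
cat > meas.py <<'E'
from h import *
np.set_printoptions(precision=1,suppress=True)
def jackmeas(c,near=None,rad=130):
    """saddle disc centre, grip cloud centre, sole yaw from red"""
    P=cloud(c); hsv=cv2.cvtColor(c["color"],cv2.COLOR_BGR2HSV); h,s,v=cv2.split(hsv)
    red=((h<8)|(h>172))&(s>120)&(v>60)
    m=red&(abs(P[...,0]-600)<170)&(abs(P[...,1]-40)<260)&(P[...,2]<95)
    sole=m&(P[...,2]>5)&(P[...,2]<22)
    out={}
    if sole.sum()>30:
        r=cv2.minAreaRect(P[sole][:,:2].astype(np.float32)); out["sole"]=r
    return P,h,s,v,red,out
def padmeas(c):
    P=cloud(c); h,s,v=cv2.split(cv2.cvtColor(c["color"],cv2.COLOR_BGR2HSV))
    m=(h>15)&(h<35)&(s>120)&(v>80)&(abs(P[...,0]-650)<90)&(abs(P[...,1]+45)<100)&(P[...,2]>90)
    return P,m
E
python3 - <<'E'
from meas import *
for n in ["top","scene"]:
    c=eyes.camera(n); P,h,s,v,red,o=jackmeas(c); print(n,o)
    z=P[...,2]; xy=P[...,:2]
    d=np.linalg.norm(xy-[608,124],axis=-1)
    m=(d<35)&(z>90)&(s<90); print("saddle",m.sum(),np.median(P[m],0),P[m].min(0),P[m].max(0))
    d=np.linalg.norm(xy-[502,188],axis=-1)
    m=(d<75)&(z>95)&(v<60); q=P[m]; print("grip",m.sum(),q.mean(0),q.min(0),q.max(0))
    l=cv2.fitLine(q[:,:2].astype(np.float32),cv2.DIST_L2,0,.01,.01).ravel(); print("dir",l,np.degrees(np.arctan2(l[1],l[0])))
    P,m=padmeas(c); q=P[m]; print("pad",m.sum(),q.mean(0),q.min(0),q.max(0)); 
    print(cv2.minAreaRect(q[q[:,2]>np.median(q[:,2])-12][:,:2].astype(np.float32)))
    # arms of wishbone: bright grey, z 125..185
    m=(z>125)&(z<182)&(P[...,1]<-90)&(P[...,1]>-240)&(abs(P[...,0]-660)<130)&(s<60)&(v>90)
    q=P[m]; 
    for y in (-110,-140,-170,-200): 
        k=q[abs(q[:,1]-y)<8]; print(y,len(k),k[:,0].min() if len(k) else 0,k[:,0].max() if len(k) else 0)
    for t in ["lift_point","ball_joint","saddle","handle_grip"]:
        for q in finder.find_in(n,t)[:2]: print(t,np.array(q["uv"]),round(q["p"],2),at_depth(c,q["uv"]))
E
```

```text
top {'sole': ((583.4595336914062, 141.1124267578125), (87.95528411865234, 137.64907836914062), 60.2005500793457)}
saddle 113 [604.1 129.6 102.2] [586.9 113.8  90.9] [617.9 143.1 108.1]
grip 334 [485.9 197.2 133.4] [440.4 157.8  95.2] [550.7 228.9 159.8]
dir [  0.9  -0.5 485.9 197.2] -29.205593
pad 602 [642.2 -67.5 153.1] [ 611.6 -100.2  120.1] [673.7  -6.4 174. ]
((642.9255981445312, -53.08641815185547), (60.317665100097656, 93.37663269042969), 1.4037094116210938)
-110 85 605.1853644672414 682.0612330526319
-140 88 596.6086854507977 690.620754238121
-170 92 586.8078538104958 698.2429471445612
-200 89 581.2714007468152 706.0558280213253
lift_point [435.9 195.6] 0.74 [ 663.4 -252.8   19.9]
lift_point [336.  296.5] 0.73 [388.8  36.1   3.5]
ball_joint [436.6 200.4] 0.8 [ 628.8 -217.8  163.2]
ball_joint [275.  259.9] 0.71 [492.9 192.3 131. ]
saddle [470.6 197.5] 0.62 [ 655.6 -350.9   16.7]
saddle [301.7 218.6] 0.46 [599.8 122.7 103.1]
handle_grip [271.9 254.8] 0.9 [511.2 213.4   2.3]
scene {'sole': ((585.0530395507812, 144.7528839111328), (90.3681640625, 138.30043029785156), 59.658443450927734)}
saddle 163 [607.8 132.9 102.2] [591.6 114.3  92.3] [622.5 146.  106.4]
grip 480 [488.2 205.6 131.8] [440.4 164.7  95.4] [548.  231.  160.3]
dir [  0.9  -0.5 488.2 205.6] -30.088142
pad 572 [651.5 -65.3 149.5] [ 616.5 -100.   111. ] [680.1  -4.1 170.3]
((647.0180053710938, -51.98457717895508), (95.73206329345703, 60.02189254760742), 89.03703308105469)
-110 81 607.2981764094978 687.7036152129969
-140 83 599.0995897700167 695.1505863255009
-170 82 590.9218605540935 702.7653800935025
-200 80 582.6636820138641 709.9400376819909
lift_point [234.8 179.1] 0.81 [ 567.7 -338.4   15.4]
ball_joint [237.4 177.5] 0.61 [ 560.3 -335.7   20.1]
saddle [302.9 271.3] 0.73 [611.7 129.7 101.5]
handle_grip [364.9 264.5] 0.88 [501.5 198.9 127.2]
```

```bash
python3 - <<'E'
from meas import *
for n in ["top","scene"]:
    c=eyes.camera(n); P,m=padmeas(c); q=P[m]
    print(n,np.histogram(q[:,1],bins=np.arange(-105,5,6)))
    print("z by y",[(y,round(float(np.median(q[abs(q[:,1]-y)<4][:,2])),1)) for y in range(-100,0,10) if (abs(q[:,1]-y)<4).sum()>3])
    v,u=np.nonzero(m); print("uv",u.min(),u.max(),v.min(),v.max())
    z=P[...,2];x=P[...,0];y=P[...,1]; s=cv2.cvtColor(c["color"],cv2.COLOR_BGR2HSV)[...,1]
    k=(abs(z-16)<6)&(abs(x-645)<170)&(y<-150)&(y>-480)
    print("plate y",np.percentile(y[k],[1,99]),"x",np.percentile(x[k],[1,99]),cv2.minAreaRect(P[k][:,:2].astype(np.float32)))
    k=(z>190)&(z<215)&(abs(x-645)<170)&(y<-150)&(y>-480); print("rail",P[k].min(0),P[k].max(0),cv2.minAreaRect(P[k][:,:2].astype(np.float32)))
    k=(z>120)&(abs(x-645)<60)&(y>-45)&(y<60)&~m; q=P[k]; print("ball",q.mean(0),q.min(0),q.max(0)); t=q[q[:,2]>165]; print("stud",len(t),t.mean(0) if len(t) else 0)
    if n=="top": cv2.imwrite("pics/padtop.png",cv2.resize(c["color"][150:290,240:440],None,fx=4,fy=4,interpolation=cv2.INTER_CUBIC))
E
```

```text
top (array([ 3, 57, 58, 52, 60, 60, 60, 61, 60, 64, 49,  0,  0,  5,  4,  3,  7,
        0]), array([-105,  -99,  -93,  -87,  -81,  -75,  -69,  -63,  -57,  -51,  -45,
        -39,  -33,  -27,  -21,  -15,   -9,   -3,    3]))
z by y [(-100, 157.7), (-90, 156.3), (-80, 155.1), (-70, 153.4), (-60, 152.8), (-50, 151.8), (-40, 150.5), (-20, 170.0), (-10, 167.8)]
uv 352 389 185 211
plate y [-460.  -248.3] x [517.1 763.2] ((624.1138916015625, -335.7099914550781), (317.93896484375, 224.66839599609375), 15.526191711425781)
rail [ 521.9 -423.9  190. ] [ 763.2 -294.1  209.8] ((642.9400634765625, -359.5909729003906), (128.71817016601562, 240.78887939453125), 89.24229431152344)
ball [641.9 -20.4 151.8] [612.4 -44.6 123.2] [672.1   4.8 181.8]
stud 40 [645.3 -14.6 175.1]
scene (array([ 3, 38, 53, 51, 56, 55, 62, 63, 65, 56, 43,  6,  0,  1,  4,  6, 14,
        0]), array([-105,  -99,  -93,  -87,  -81,  -75,  -69,  -63,  -57,  -51,  -45,
        -39,  -33,  -27,  -21,  -15,   -9,   -3,    3]))
z by y [(-100, 155.4), (-90, 154.9), (-80, 153.4), (-70, 152.0), (-60, 151.2), (-50, 149.5), (-40, 149.6), (-20, 169.9), (-10, 166.5)]
uv 230 263 194 229
plate y [-475.8 -246.9] x [492.5 767.4] ((622.17333984375, -360.271728515625), (239.1107940673828, 293.8908386230469), 89.95305633544922)
rail [ 526.1 -422.9  190. ] [ 763.7 -291.1  204.7] ((645.8148803710938, -355.4453430175781), (130.45140075683594, 237.3153533935547), 88.87039184570312)
ball [652.4 -12.  146.2] [618.  -44.3 120.3] [675.    8.  179.3]
stud 46 [647.5 -11.5 173.4]
```

View pics/padtop.png

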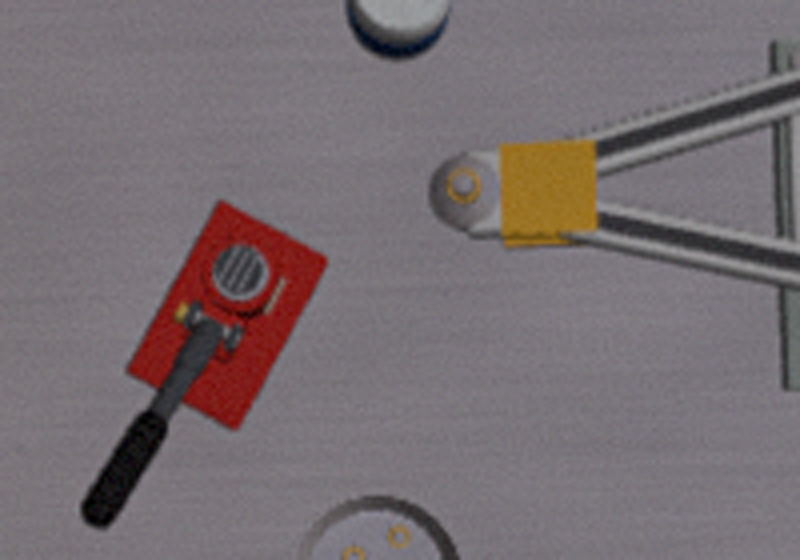

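```bash
cat > plan.py <<'E'
from h import *
from scipy.spatial.transform import Rotation as Rt
np.set_printoptions(precision=1,suppress=True)
def step(p,yaw,tgt,tyaw,n):
    """straight world line in n rows from pose p,yaw (deg) to tgt,tyaw: list of tool-frame rows"""
    p=np.array(p,float); d=(np.array(tgt,float)-p)/n; w=(tyaw-yaw)/n; rows=[]
    for i in range(n):
        a=np.radians(yaw+w*i); rows.append([round(x,1) for x in (d[0]*np.cos(a)+d[1]*np.sin(a), d[0]*np.sin(a)-d[1]*np.cos(a), -d[2], -w)])
    return rows
def st():
    s=manip.read_state(); R=Rt.from_euler("xyz",s["eef_rot"]).as_matrix()
    return s,R,np.degrees(np.arctan2(R[1,0],R[0,0]))
E
python3 - <<'E'
from plan import *
s,R,y=st(); print(R,y,s["eef_pos"])
print(step(s["eef_pos"],y,[478,205,302],150,11)); print(step([478,205,302],150,[478,205,208],150,4))
E
```

```text
[[-0.9  0.3  0. ]
 [ 0.3  0.9  0. ]
 [ 0.   0.  -1. ]] 161.39068142385696 [175.5 521.2 302.7]
[[np.float64(-35.2), np.float64(-18.5), np.float64(0.1), np.float64(1.0)], [np.float64(-35.6), np.float64(-17.8), np.float64(0.1), np.float64(1.0)], [np.float64(-35.9), np.float64(-17.2), np.float64(0.1), np.float64(1.0)], [np.float64(-36.2), np.float64(-16.5), np.float64(0.1), np.float64(1.0)], [np.float64(-36.5), np.float64(-15.9), np.float64(0.1), np.float64(1.0)], [np.float64(-36.8), np.float64(-15.2), np.float64(0.1), np.float64(1.0)], [np.float64(-37.0), np.float64(-14.5), np.float64(0.1), np.float64(1.0)], [np.float64(-37.3), np.float64(-13.9), np.float64(0.1), np.float64(1.0)], [np.float64(-37.5), np.float64(-13.2), np.float64(0.1), np.float64(1.0)], [np.float64(-37.8), np.float64(-12.5), np.float64(0.1), np.float64(1.0)], [np.float64(-38.0), np.float64(-11.8), np.float64(0.1), np.float64(1.0)]]
[[np.float64(0.0), np.float64(0.0), np.float64(23.5), -0.0], [np.float64(0.0), np.float64(0.0), np.float64(23.5), -0.0], [np.float64(0.0), np.float64(0.0), np.float64(23.5), -0.0], [np.float64(0.0), np.float64(0.0), np.float64(23.5), -0.0]]
```

drive_tool:
  rows:
    - {"offset": [-35.2,-18.5,0],"spin": 1.04,"jaw": 94}
    - {"offset": [-35.6,-17.8,0],"spin": 1.04,"jaw": 94}
    - {"offset": [-35.9,-17.2,0],"spin": 1.04,"jaw": 94}
    - {"offset": [-36.2,-16.5,0],"spin": 1.04,"jaw": 94}
    - {"offset": [-36.5,-15.9,0],"spin": 1.04,"jaw": 94}
    - {"offset": [-36.8,-15.2,0],"spin": 1.04,"jaw": 94}
    - {"offset": [-37.0,-14.5,0],"spin": 1.04,"jaw": 94}
    - {"offset": [-37.3,-13.9,0],"spin": 1.04,"jaw": 94}
    - {"offset": [-37.5,-13.2,0],"spin": 1.04,"jaw": 80}
    - {"offset": [-37.8,-12.5,0],"spin": 1.0,"jaw": 70}
    - {"offset": [-38.0,-11.8,0],"spin": 1.0,"jaw": 60}
    - {"offset": [0,0,0],"spin": 0,"jaw": 60}
    - {"offset": [0,0,0],"spin": 0,"jaw": 60}

```text
clock: 3.85
eef_pos: [478.2, 204.5, 302.4]
eef_rot: [-3.141, -0.0, 2.617]
wrist_force: [-0.8, -0.4, 0.0]
finger_gap: 60.7
```

```bash
python3 - <<'E'
from plan import *
s,R,y=st(); print(y,s["eef_pos"],s["clock"])
c=eyes.camera("wrist"); im=c["color"].copy()
print([(q["uv"],q["p"]) for q in finder.find_in("wrist","handle_grip")[:2]])
P=cloud(c); v=cv2.cvtColor(c["color"],cv2.COLOR_BGR2HSV)[...,2]
m=(v<60)&(P[...,2]>105)&(P[...,2]<165)&(np.linalg.norm(P[...,:2]-[478,205],axis=-1)<60)
q=P[m]; print(m.sum(),q.mean(0),q.min(0),q.max(0)); l=cv2.fitLine(q[:,:2].astype(np.float32),cv2.DIST_L2,0,.01,.01).ravel(); print(np.degrees(np.arctan2(l[1],l[0])),l[2:])
for p in proj(c,[[478,205,142],[478,205,111],[606,131,103]]): cv2.circle(im,tuple(int(k) for k in p),4,(0,255,0),-1)
cv2.imwrite("pics/w1.png",im)
E
```

```text
149.95236916848762 [478.2 204.5 302.4] 3.85
[([314.3, 260.8], 0.92)]
668 [482.6 204.6 135.1] [440.  179.2 105.3] [526.4 229.9 157.7]
-31.108894 [482.6 204.6]
```

View pics/w1.png

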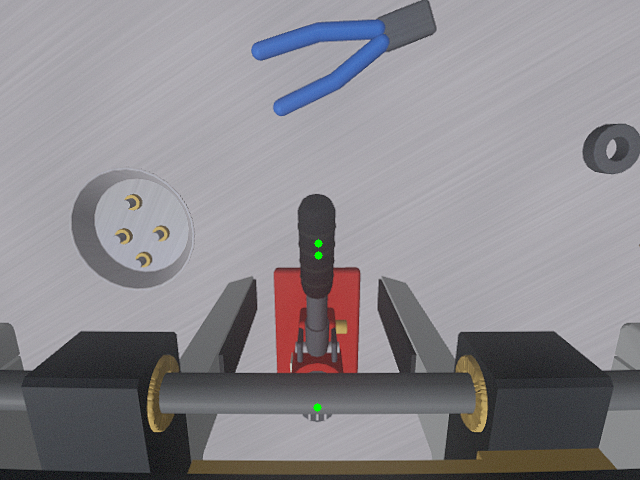

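The wrist view shows the grip centred between the fingers (grip column 318, rows 195–297), so I'm descending and gripping it.

drive_tool:
  rows:
    - {"offset": [0,0,30],"spin": 0,"jaw": 60}
    - {"offset": [0,0,30],"spin": 0,"jaw": 60}
    - {"offset": [0,0,25],"spin": 0,"jaw": 60}
    - {"offset": [0,0,9],"spin": 0,"jaw": 45}
    - {"offset": [0,0,0],"spin": 0,"jaw": 30}
    - {"offset": [0,0,0],"spin": 0,"jaw": 20}
    - {"offset": [0,0,0],"spin": 0,"jaw": 10}
    - {"offset": [0,0,0],"spin": 0,"jaw": 10}
    - {"offset": [0,0,0],"spin": 0,"jaw": 10}
    - {"offset": [0,0,0],"spin": 0,"jaw": 10}
  force: 50

```text
clock: 4.95
eef_pos: [478.2, 205.1, 209.4]
eef_rot: [3.141, 0.001, 2.618]
wrist_force: [-2.2, 0.6, 6.7]
finger_gap: 23.7
```

```bash
python3 - <<'E'
from plan import *
s,R,y=st(); print(y,s["eef_pos"],s["clock"],s["finger_gap"],s["wrist_force"])
p=s["eef_pos"]
for a,b in [([p[0],p[1],p[2]],[495,-40,p[2]])]:
    for r in step(a,y,b,180,16): print([float(k) for k in r])
E
```

```text
150.02402686636225 [478.2 205.1 209.4] 4.95 23.697558462149054 [-2.2  0.6  6.7]
[-8.6, -12.7, -0.0, -1.9]
[-8.1, -13.0, -0.0, -1.9]
[-7.7, -13.3, -0.0, -1.9]
[-7.3, -13.5, -0.0, -1.9]
[-6.8, -13.8, -0.0, -1.9]
[-6.4, -14.0, -0.0, -1.9]
[-5.9, -14.2, -0.0, -1.9]
[-5.4, -14.4, -0.0, -1.9]
[-5.0, -14.5, -0.0, -1.9]
[-4.5, -14.7, -0.0, -1.9]
[-4.0, -14.8, -0.0, -1.9]
[-3.5, -14.9, -0.0, -1.9]
[-3.0, -15.0, -0.0, -1.9]
[-2.5, -15.1, -0.0, -1.9]
[-2.1, -15.2, -0.0, -1.9]
[-1.6, -15.3, -0.0, -1.9]
```

drive_tool:
  rows:
    - {"offset": [-4,-6,-0.5],"spin": -0.9,"jaw": 10}
    - {"offset": [-8.6,-12.7,-0.5],"spin": -1.9,"jaw": 10}
    - {"offset": [-8.1,-13.0,-0.5],"spin": -1.9,"jaw": 10}
    - {"offset": [-7.7,-13.3,0],"spin": -1.9,"jaw": 10}
    - {"offset": [-7.3,-13.5,0],"spin": -1.9,"jaw": 10}
    - {"offset": [-6.8,-13.8,0],"spin": -1.9,"jaw": 10}
    - {"offset": [-6.4,-14.0,0],"spin": -1.9,"jaw": 10}
    - {"offset": [-5.9,-14.2,0],"spin": -1.9,"jaw": 10}
    - {"offset": [-5,-9,0],"spin": -1,"jaw": 10}
    - {"offset": [0,0,0],"spin": 0,"jaw": 10}
  force: 60

```text
clock: 5.95
eef_pos: [490.1, 79.7, 209.9]
eef_rot: [-3.141, -0.0, 2.883]
wrist_force: [1.1, -0.7, -4.2]
finger_gap: 23.6
```

```bash
cat > jk.py <<'E'
from meas import *
from plan import st
def jack(c):
    P,h,s,v,red,o=jackmeas(c)
    r=o["sole"]; (cx,cy),(a,b),ang=r
    y=ang if a>b else ang-90   # long-axis direction
    y=(y+90)%180-90
    return P,s,r,y,np.array([cx+25*np.cos(np.radians(y)),cy+25*np.sin(np.radians(y))])
if __name__=="__main__":
    s,R,y=st(); print("tool",y,s["eef_pos"],s["clock"],s["wrist_force"],s["finger_gap"])
    for n in ["top","scene"]:
        c=eyes.camera(n); P,sa,r,jy,ram=jack(c); print(n,r,"yaw",jy,"ram",ram)
        d=np.linalg.norm(P[...,:2]-ram,axis=-1); m=(d<25)&(P[...,2]>93)&(P[...,2]<165)&(sa<90)
        if m.sum(): print("saddle",m.sum(),np.median(P[m],0))
        _,pm=padmeas(c); q=P[pm]; q=q[q[:,1]<-35]; 
        if len(q): print("pad",len(q),np.median(q,0),"slope",np.polyfit(q[:,1],q[:,2],1)[0])
        import time; cv2.imwrite(f"pics/{n}_{s['clock']:.2f}.png",c["color"])
E
python3 jk.py
```

```text
tool 165.17672801987695 [490.1  79.7 209.9] 5.95 [ 1.1 -0.7 -4.2] 23.630909306281442
top ((607.7543334960938, 45.95738220214844), (87.95817565917969, 137.85397338867188), 75.05095672607422) yaw -14.949043273925781 ram [631.9  39.5]
saddle 114 [630.5  39.9 102.6]
pad 583 [642.2 -69.  153.8] slope -0.1645872790729887
scene ((609.2777099609375, 49.181488037109375), (91.59648132324219, 138.52975463867188), 74.84925079345703) yaw -15.150749206542969 ram [633.4  42.6]
saddle 146 [634.8  44.3 102. ]
pad 552 [653.2 -66.9 151.8] slope -0.2087397455995083
```

```bash
python3 - <<'E'
from plan import *
for r in step([490.1,79.7,209.9],165.2,[497.5,-72,209.4],180,12): print([float(k) for k in r])
E
```

```text
[-3.8, -12.1, 0.0, -1.2]
[-3.6, -12.1, 0.0, -1.2]
[-3.3, -12.2, 0.0, -1.2]
[-3.0, -12.3, 0.0, -1.2]
[-2.8, -12.3, 0.0, -1.2]
[-2.5, -12.4, 0.0, -1.2]
[-2.2, -12.5, 0.0, -1.2]
[-2.0, -12.5, 0.0, -1.2]
[-1.7, -12.5, 0.0, -1.2]
[-1.4, -12.6, 0.0, -1.2]
[-1.2, -12.6, 0.0, -1.2]
[-0.9, -12.6, 0.0, -1.2]
```

drive_tool:
  rows:
    - {"offset": [-3.8,-12.1,0.5],"spin": -1.23,"jaw": 10}
    - {"offset": [-3.6,-12.1,0],"spin": -1.23,"jaw": 10}
    - {"offset": [-3.3,-12.2,0],"spin": -1.23,"jaw": 10}
    - {"offset": [-3.0,-12.3,0],"spin": -1.23,"jaw": 10}
    - {"offset": [-2.8,-12.3,0],"spin": -1.23,"jaw": 10}
    - {"offset": [-2.5,-12.4,0],"spin": -1.23,"jaw": 10}
    - {"offset": [-2.2,-12.5,0],"spin": -1.23,"jaw": 10}
    - {"offset": [-2.0,-12.5,0],"spin": -1.23,"jaw": 10}
    - {"offset": [-1.7,-12.5,0],"spin": -1.23,"jaw": 10}
    - {"offset": [-1.4,-12.6,0],"spin": -1.23,"jaw": 10}
    - {"offset": [-1.2,-12.6,0],"spin": -1.23,"jaw": 10}
    - {"offset": [-0.9,-12.6,0],"spin": -1.23,"jaw": 10}
    - {"offset": [0,0,0],"spin": 0,"jaw": 10}
    - {"offset": [0,0,0],"spin": 0,"jaw": 10}
  force: 60

```text
clock: 7.45
eef_pos: [497.6, -70.7, 209.8]
eef_rot: [-3.141, 0.0, 3.14]
wrist_force: [0.2, -2.9, -1.8]
finger_gap: 23.6
```

```bash
python3 jk.py; ls pics
```

```text
tool 179.9166866399421 [497.6 -70.7 209.8] 7.45 [ 0.2 -2.9 -1.8] 23.550677191433063
top ((588.8214111328125, -72.77619171142578), (88.95317077636719, 78.87812805175781), 86.90359497070312) yaw 86.90359497070312 ram [590.2 -47.8]
saddle 6 [579.5 -66.8  95.9]
pad 593 [641.9 -68.6 153.8] slope -0.16984555622908623
scene ((621.8597412109375, -68.93804168701172), (88.40164184570312, 138.5102996826172), 89.4549789428711) yaw -0.5450210571289062 ram [646.9 -69.2]
pad 552 [652.9 -66.8 151.8] slope -0.2170726091489027
padtop.png
scene0.png
scene_5.95.png
scene_7.45.png
top0.png
top_5.95.png
top_7.45.png
w1.png
wrist0.png
```

drive_tool:
  rows:
    - {"offset": [3.9,0,7.7],"spin": 0,"jaw": 10}
    - {"offset": [3.3,0,7.9],"spin": 0,"jaw": 10}
    - {"offset": [2.7,0,8.1],"spin": 0,"jaw": 10}
    - {"offset": [2.2,0,8.3],"spin": 0,"jaw": 10}
    - {"offset": [1.7,0,8.5],"spin": 0,"jaw": 10}
    - {"offset": [1.0,0,8.5],"spin": 0,"jaw": 10}
    - {"offset": [0.5,0,8.5],"spin": 0,"jaw": 10}
    - {"offset": [-0.2,0,7.6],"spin": 0,"jaw": 10}
    - {"offset": [0,0,0],"spin": 0,"jaw": 10}
    - {"offset": [0,0,0],"spin": 0,"jaw": 10}
  force: 30

```text
clock: 8.55
eef_pos: [482.4, -70.5, 144.7]
eef_rot: [3.142, 0.0, 3.141]
wrist_force: [-0.9, -1.0, 4.5]
finger_gap: 23.7
```

```bash
python3 jk.py; python3 -c "
import cv2;i=cv2.imread('pics/scene_8.45.png');cv2.imwrite('pics/s8.png',cv2.resize(i[130:330,180:420],None,fx=3,fy=3)) if i is not None else print('x')"; ls pics|grep scene
```

```text
tool 179.98571739918626 [482.4 -70.5 144.7] 8.55 [-0.9 -1.   4.5] 23.708040536129523
top ((589.6109619140625, -72.66079711914062), (87.81919860839844, 79.82584381103516), 88.78426361083984) yaw 88.78426361083984 ram [590.1 -47.7]
pad 592 [641.8 -68.5 153.5] slope -0.1731773013993569
scene ((622.5951538085938, -68.22947692871094), (138.5328826904297, 87.79418182373047), 0.22752797603607178) yaw 0.22752797603607178 ram [647.6 -68.1]
pad 551 [653.1 -66.9 151.8] slope -0.20309222215986844
x
scene0.png
scene_5.95.png
scene_7.45.png
scene_8.55.png[ WARN:0@0.018] global loadsave.cpp:275 findDecoder imread_('pics/scene_8.45.png'): can't open/read file: check file path/integrity
```

```bash
python3 -c "
import cv2;i=cv2.imread('pics/scene_8.55.png');cv2.imwrite('pics/s8.png',cv2.resize(i[150:300,180:380],None,fx=4,fy=4,interpolation=cv2.INTER_CUBIC))"
```

```text
(no output)
```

View pics/s8.png

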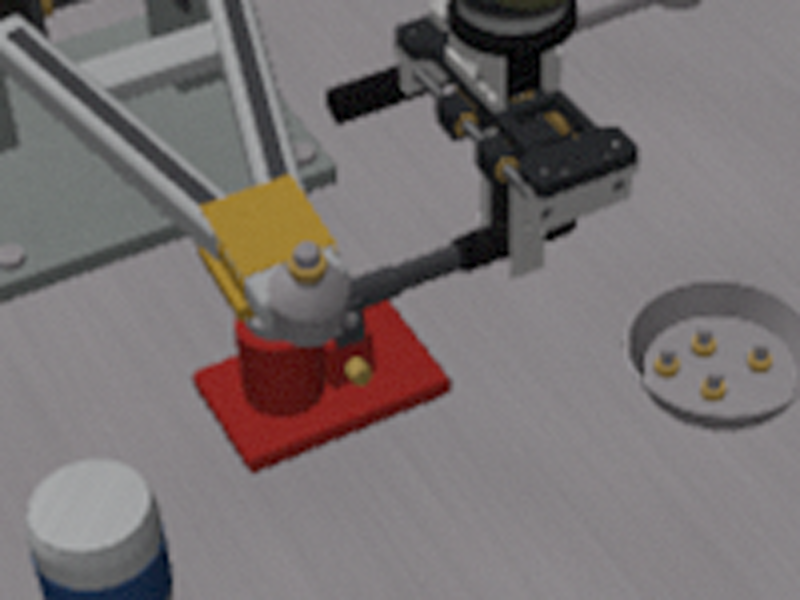

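The view shows the jack standing squarely under the yellow pad, at about (290,320) in the crop, with the handle near level. I'll press further to find the lower stop, then continue pumping.

drive_tool:
  rows:
    - {"offset": [0,0,1.5],"spin": 0,"jaw": 10}
    - {"offset": [0,0,1],"spin": 0,"jaw": 10}
    - {"offset": [0,0,0],"spin": 0,"jaw": 10}

```text
clock: 8.95
eef_pos: [482.5, -70.6, 142.4]
eef_rot: [3.142, 0.001, 3.141]
wrist_force: [-4.5, 0.4, 8.9]
finger_gap: 24.0
```

drive_tool:
  rows:
    - {"offset": [0.2,0,-10.1],"spin": 0,"jaw": 10}
    - {"offset": [-0.5,0,-8.5],"spin": 0,"jaw": 10}
    - {"offset": [-1.0,0,-8.5],"spin": 0,"jaw": 10}
    - {"offset": [-1.7,0,-8.5],"spin": 0,"jaw": 10}
    - {"offset": [-2.2,0,-8.3],"spin": 0,"jaw": 10}
    - {"offset": [-2.7,0,-8.1],"spin": 0,"jaw": 10}
    - {"offset": [-3.3,0,-7.9],"spin": 0,"jaw": 10}
    - {"offset": [-3.9,0,-7.7],"spin": 0,"jaw": 10}
    - {"offset": [0,0,0],"spin": 0,"jaw": 10}
    - {"offset": [0,0,0],"spin": 0,"jaw": 10}

```text
clock: 9.95
eef_pos: [497.3, -71.0, 209.6]
eef_rot: [3.142, -0.001, 3.142]
wrist_force: [-4.3, 0.5, 1.5]
finger_gap: 24.1
```

```bash
cat > wb.py <<'E'
from meas import *
from plan import st
s,R,y=st(); print("tool",s["eef_pos"],s["clock"],s["wrist_force"])
for n in ["top","scene"]:
    c=eyes.camera(n); P,m=padmeas(c); q=P[m]; q=q[(q[:,1]<-35)&(abs(q[:,0]-645)<24)]; k=q[:,2]>np.median(q[:,2])-10; q=q[k]
    o=cv2.cvtColor(c["color"],cv2.COLOR_BGR2HSV); g=(o[...,1]<60)&(o[...,2]>90)
    a=P[g&(P[...,1]<-100)&(P[...,1]>-240)&(abs(P[...,0]-645)<75)&(P[...,2]>110)&(P[...,2]<200)]
    print(n,"pad",len(q),np.median(q,0),"slope",np.polyfit(q[:,1],q[:,2],1)[0].round(3),"arm z -110,-220",[float(np.median(a[abs(a[:,1]-t)<8][:,2]).round(1)) for t in (-110,-220)])
    z=P[...,2]; t=P[(abs(P[...,0]-646)<12)&(abs(P[...,1]+15)<14)&(z>120)]; print("stud max z",np.percentile(t[:,2],95).round(1))
    cv2.imwrite(f"pics/{n}_{s['clock']:.2f}.png",c["color"])
E
python3 wb.py
```

```text
tool [497.3 -71.  209.6] 9.95 [-4.3  0.5  1.5]
top pad 452 [644.8 -70.  154. ] slope -0.117 arm z -110,-220 [157.7, 168.7]
stud max z 178.4
scene pad 388 [646.3 -70.1 152.4] slope -0.111 arm z -110,-220 [155.8, 164.4]
stud max z 178.2
```

drive_tool:
  rows:
    - {"offset": [4.2,0,7.7],"spin": 0,"jaw": 10}
    - {"offset": [3.4,0,7.9],"spin": 0,"jaw": 10}
    - {"offset": [2.7,0,8.1],"spin": 0,"jaw": 10}
    - {"offset": [2.2,0,8.3],"spin": 0,"jaw": 10}
    - {"offset": [1.7,0,8.5],"spin": 0,"jaw": 10}
    - {"offset": [1.0,0,8.5],"spin": 0,"jaw": 10}
    - {"offset": [0.5,0,8.5],"spin": 0,"jaw": 10}
    - {"offset": [-0.2,0,8.6],"spin": 0,"jaw": 10}
    - {"offset": [0,0,2],"spin": 0,"jaw": 10}
    - {"offset": [0,0,0],"spin": 0,"jaw": 10}
    - {"offset": [0,0,0],"spin": 0,"jaw": 10}

```text
clock: 11.15
eef_pos: [481.7, -71.1, 141.4]
eef_rot: [-3.141, 0.0, 3.141]
wrist_force: [-5.4, -1.1, 9.0]
finger_gap: 23.8
```

```bash
python3 wb.py; python3 jk.py|grep yaw
```

```text
tool [481.7 -71.1 141.4] 11.15 [-5.4 -1.1  9. ]
top pad 446 [645.1 -70.  155.3] slope -0.114 arm z -110,-220 [158.7, 169.0]
stud max z 181.5
scene pad 383 [646.  -70.1 153.9] slope -0.112 arm z -110,-220 [157.6, 164.9]
stud max z 179.6
top ((588.4629516601562, -72.40525817871094), (87.93170928955078, 82.58769989013672), 89.30299377441406) yaw 89.30299377441406 ram [588.8 -47.4]
scene ((618.9253540039062, -67.76612854003906), (88.87488555908203, 138.5924530029297), 89.76486206054688) yaw -0.235137939453125 ram [643.9 -67.9]
```

drive_tool:
  rows:
    - {"offset": [0,0,-2],"spin": 0,"jaw": 10}
    - {"offset": [0.2,0,-8.6],"spin": 0,"jaw": 10}
    - {"offset": [-0.5,0,-8.5],"spin": 0,"jaw": 10}
    - {"offset": [-1.0,0,-8.5],"spin": 0,"jaw": 10}
    - {"offset": [-1.7,0,-8.5],"spin": 0,"jaw": 10}
    - {"offset": [-2.2,0,-8.3],"spin": 0,"jaw": 10}
    - {"offset": [-2.7,0,-8.1],"spin": 0,"jaw": 10}
    - {"offset": [-3.3,0,-7.9],"spin": 0,"jaw": 10}
    - {"offset": [-3.9,0,-7.7],"spin": 0,"jaw": 10}
    - {"offset": [0,0,0],"spin": 0,"jaw": 10}
    - {"offset": [0,0,0],"spin": 0,"jaw": 10}

```text
clock: 12.45
eef_pos: [496.8, -71.0, 209.5]
eef_rot: [3.141, -0.001, 3.141]
wrist_force: [-4.0, 0.3, -1.0]
finger_gap: 24.1
```

```bash
python3 wb.py; python3 jk.py|grep yaw
```

```text
tool [496.8 -71.  209.5] 12.45 [-4.   0.3 -1. ]
top pad 449 [645.3 -70.1 157.2] slope -0.11 arm z -110,-220 [160.5, 170.1]
stud max z 183.7
scene pad 379 [646.6 -69.5 155.8] slope -0.098 arm z -110,-220 [159.0, 165.7]
stud max z 181.6
top ((588.2610473632812, -72.355224609375), (87.9694595336914, 84.41304016113281), 88.0221939086914) yaw 88.0221939086914 ram [589.1 -47.4]
scene ((615.722412109375, -67.6899642944336), (139.55137634277344, 88.36504364013672), 0.10868796706199646) yaw 0.10868796706199646 ram [640.7 -67.6]
```

drive_tool:
  rows:
    - {"offset": [0,0,0],"spin": 0,"jaw": 10}
    - {"offset": [-2,0,0],"spin": 0,"jaw": 10}
    - {"offset": [-2,0,0],"spin": 0,"jaw": 10}
    - {"offset": [-2,0,0],"spin": 0,"jaw": 10}
    - {"offset": [0,0,0],"spin": 0,"jaw": 10}
  force: 60

```text
clock: 13.15
eef_pos: [502.7, -71.1, 209.4]
eef_rot: [3.142, -0.002, 3.141]
wrist_force: [-8.5, -0.2, 1.6]
finger_gap: 23.6
```

```bash
python3 wb.py; python3 jk.py|grep yaw; python3 -c "
import cv2,glob
a=cv2.imread('pics/scene_12.45.png')[170:290,190:390];import os
f=sorted(glob.glob('pics/scene_1[23].*.png'))[-1];b=cv2.imread(f)[170:290,190:390]
cv2.imwrite('pics/cmp.png',cv2.resize(b,None,fx=4,fy=4,interpolation=cv2.INTER_CUBIC))"
```

```text
tool [502.7 -71.1 209.4] 13.15 [-8.5 -0.2  1.6]
top pad 451 [645.3 -69.5 157.3] slope -0.12 arm z -110,-220 [160.7, 169.5]
stud max z 183.0
scene pad 381 [646.7 -69.1 155.8] slope -0.103 arm z -110,-220 [159.0, 165.8]
stud max z 181.3
top ((590.0569458007812, -72.29345703125), (87.9226303100586, 82.10855102539062), 87.72459411621094) yaw 87.72459411621094 ram [591.  -47.3]
scene ((621.5703735351562, -68.5229263305664), (138.2429962158203, 89.7685775756836), 0.17988531291484833) yaw 0.17988531291484833 ram [646.6 -68.4]
```

View pics/cmp.png

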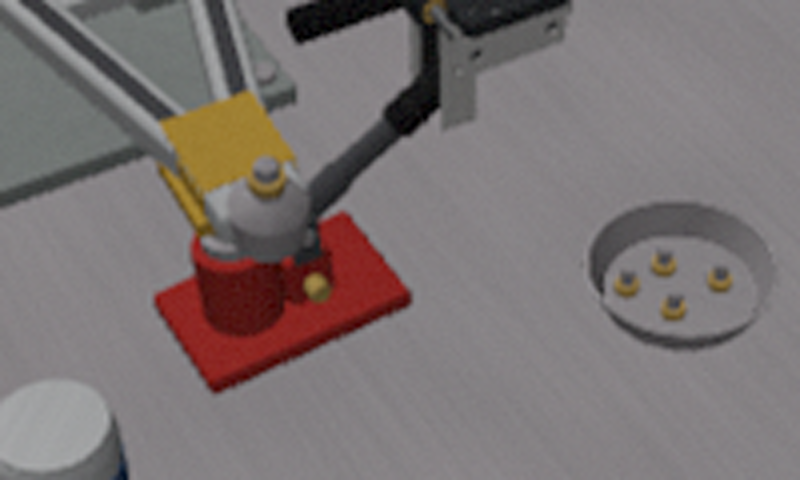

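The jack is back under the pad, with its sole square to it. Next is stroke 3 with a firmer grip and a slightly smaller arc.

drive_tool:
  rows:
    - {"offset": [3.7,0,7.3],"spin": 0,"jaw": 10}
    - {"offset": [3.1,0,7.5],"spin": 0,"jaw": 10}
    - {"offset": [2.5,0,7.6],"spin": 0,"jaw": 10}
    - {"offset": [2.1,0,7.8],"spin": 0,"jaw": 10}
    - {"offset": [1.6,0,8.0],"spin": 0,"jaw": 10}
    - {"offset": [1.0,0,8.0],"spin": 0,"jaw": 10}
    - {"offset": [0.5,0,8.0],"spin": 0,"jaw": 10}
    - {"offset": [-0.2,0,8.1],"spin": 0,"jaw": 10}
    - {"offset": [0,0,2],"spin": 0,"jaw": 10}
    - {"offset": [0,0,0],"spin": 0,"jaw": 10}

```text
clock: 14.35
eef_pos: [488.6, -71.2, 145.6]
eef_rot: [-3.141, -0.0, 3.141]
wrist_force: [-11.6, -0.8, 12.9]
finger_gap: 23.7
```

```bash
python3 wb.py; python3 jk.py|grep scene
```

```text
tool [488.6 -71.2 145.6] 14.35 [-11.6  -0.8  12.9]
top pad 450 [645.1 -69.4 162.7] slope -0.098 arm z -110,-220 [165.0, 171.9]
stud max z 190.1
scene pad 376 [646.5 -69.2 160.9] slope -0.08 arm z -110,-220 [163.6, 167.1]
stud max z 187.3
scene ((625.2053833007812, -68.01338958740234), (138.8083953857422, 88.78491973876953), 0.5349782109260559) yaw 0.5349782109260559 ram [650.2 -67.8]
```

drive_tool:
  rows:
    - {"offset": [1.0,0,1],"spin": 0,"jaw": 10}
    - {"offset": [1.0,0,1],"spin": 0,"jaw": 10}
    - {"offset": [0,0,0],"spin": 0,"jaw": 10}

```text
clock: 14.85
eef_pos: [488.0, -71.2, 144.7]
eef_rot: [-3.141, 0.005, 3.141]
wrist_force: [-1.4, 1.0, 13.3]
finger_gap: 23.6
```

```bash
python3 wb.py; python3 jk.py|grep scene
```

```text
tool [488.  -71.2 144.7] 14.85 [-1.4  1.  13.3]
top pad 448 [645.2 -69.3 162.4] slope -0.092 arm z -110,-220 [164.4, 171.6]
stud max z 189.1
scene pad 371 [646.7 -69.6 161.5] slope -0.083 arm z -110,-220 [163.1, 167.4]
stud max z 187.3
scene ((625.22216796875, -68.3604965209961), (89.0494384765625, 139.63726806640625), 89.64287567138672) yaw -0.35712432861328125 ram [650.2 -68.5]
```

```bash
cat > tilt.py <<'E'
from meas import *
def tilt():
    for n in ["scene","top"]:
        c=eyes.camera(n); P,h,s,v,red,o=jackmeas(c)
        q=P[red&(P[...,2]>5)&(P[...,2]<26)&(abs(P[...,0]-620)<90)&(abs(P[...,1]+70)<60)]
        q=q[np.abs(q[:,2]-np.median(q[:,2]))<6]
        A=np.c_[q[:,0]-620,q[:,1]+70,np.ones(len(q))]; k=np.linalg.lstsq(A,q[:,2],rcond=None)[0]
        print(n,"sole z at 620",k[2].round(2),"dz/dx",k[0].round(4),"dz/dy",k[1].round(4),len(q))
        # handle shaft angle: dark/grey pts between pivot and grip in the x-z plane
        m=(abs(P[...,1]+71)<9)&(P[...,0]>505)&(P[...,0]<600)&(P[...,2]>45)&(P[...,2]<150)&~red
        q=P[m]; 
        if len(q)>10: 
            f=np.polyfit(q[:,0],q[:,2],1); print(" handle slope below level",np.arctan(f[0]).round(3),"z at 560",np.polyval(f,560).round(1),len(q))
tilt()
E
python3 tilt.py
```

```text
scene sole z at 620 14.31 dz/dx -0.0009 dz/dy -0.0107 883
 handle slope below level -0.108 z at 560 81.8 248
top sole z at 620 14.35 dz/dx -0.0035 dz/dy -0.0034 495
 handle slope below level -0.049 z at 560 82.6 123
```

```bash
python3 - <<'E'
from meas import *
c=eyes.camera("scene"); im=c["color"].copy()
# model overlay: handle axis for stop-down (a=-.05, green) and a=.1 (blue), ram at (648.5,-70)
for a,col in((-.05,(0,255,0)),(.1,(255,100,0))):
    pv=np.array([608.5,-70,70.]); L=[pv+t*np.array([-np.cos(a),0,np.sin(a)]) for t in range(0,170,5)]
    for p in proj(c,L): im[int(round(p[1])),int(round(p[0]))]=col
cv2.imwrite("pics/s15.png",cv2.resize(im[160:300,220:400],None,fx=4.4,fy=4.28,interpolation=cv2.INTER_NEAREST))
E
```

```text
(no output)
```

View pics/s15.png

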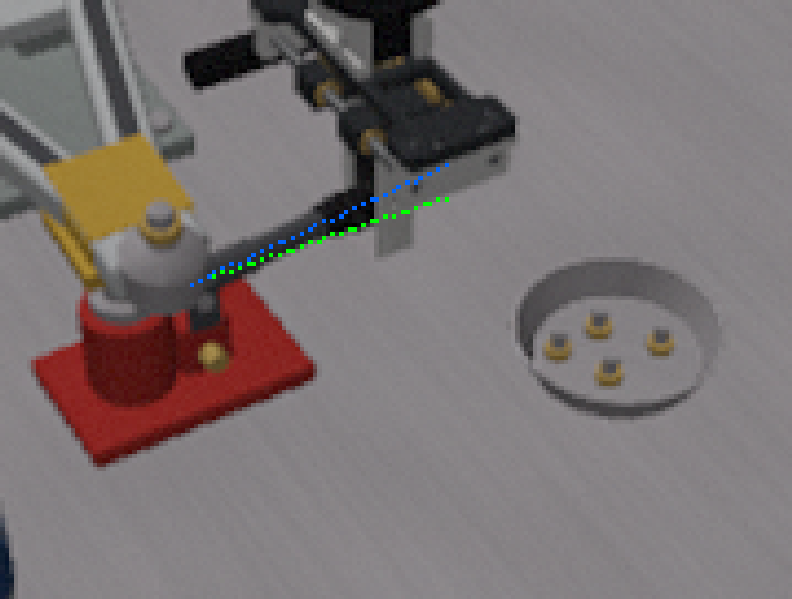

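drive_tool:
  rows:
    - {"offset": [0,0,2],"spin": 0,"jaw": 10}
    - {"offset": [0,0,2],"spin": 0,"jaw": 10}
    - {"offset": [0,0,1],"spin": 0,"jaw": 10}
    - {"offset": [0,0,0],"spin": 0,"jaw": 10}

```text
clock: 15.6
eef_pos: [487.7, -71.3, 139.4]
eef_rot: [-3.141, 0.004, 3.141]
wrist_force: [-5.5, 0.1, 13.3]
finger_gap: 23.5
```

```bash
python3 wb.py; python3 jk.py|grep scene; python3 tilt.py
```

```text
tool [487.7 -71.3 139.4] 15.6 [-5.5  0.1 13.3]
top pad 449 [645.  -69.3 163.4] slope -0.096 arm z -110,-220 [165.7, 172.0]
stud max z 191.1
scene pad 369 [646.8 -69.7 162. ] slope -0.079 arm z -110,-220 [163.6, 167.5]
stud max z 187.7
scene ((625.46875, -67.96186828613281), (138.6343231201172, 87.76292419433594), 0.04177223518490791) yaw 0.04177223518490791 ram [650.5 -67.9]
scene sole z at 620 14.39 dz/dx -0.0003 dz/dy -0.0127 884
 handle slope below level -0.083 z at 560 79.6 255
top sole z at 620 14.57 dz/dx -0.0025 dz/dy 0.0053 499
 handle slope below level -0.038 z at 560 81.6 124
```

drive_tool:
  rows:
    - {"offset": [0,0,-8],"spin": 0,"jaw": 10}
    - {"offset": [-0.5,0,-9],"spin": 0,"jaw": 10}
    - {"offset": [-1.0,0,-9],"spin": 0,"jaw": 10}
    - {"offset": [-1.7,0,-9],"spin": 0,"jaw": 10}
    - {"offset": [-2.2,0,-9],"spin": 0,"jaw": 10}
    - {"offset": [-2.7,0,-9],"spin": 0,"jaw": 10}
    - {"offset": [-3.0,0,-9],"spin": 0,"jaw": 10}
    - {"offset": [-3.0,0,-7],"spin": 0,"jaw": 10}
    - {"offset": [0,0,0],"spin": 0,"jaw": 45}
    - {"offset": [0,0,0],"spin": 0,"jaw": 45}
    - {"offset": [0,0,0],"spin": 0,"jaw": 45}
    - {"offset": [6,0,-2],"spin": 0,"jaw": 45}
    - {"offset": [8,0,-4],"spin": 0,"jaw": 45}
    - {"offset": [0,0,0],"spin": 0,"jaw": 45}
    - {"offset": [0,0,0],"spin": 0,"jaw": 45}

```text
clock: 17.4
eef_pos: [486.8, -71.1, 213.7]
eef_rot: [-3.141, 0.001, 3.141]
wrist_force: [-0.5, 0.5, -0.1]
finger_gap: 45.1
```

```bash
python3 wb.py; python3 jk.py|grep scene; python3 - <<'E'
from meas import *
c=eyes.camera("wrist"); im=c["color"].copy(); cv2.imwrite("pics/w17.png",im)
E
```

```text
tool [486.8 -71.1 213.7] 17.4 [-0.5  0.5 -0.1]
top pad 451 [645.1 -69.4 162.8] slope -0.101 arm z -110,-220 [165.3, 171.9]
stud max z 189.9
scene pad 372 [646.5 -69.9 161. ] slope -0.089 arm z -110,-220 [163.3, 167.6]
stud max z 187.2
scene ((614.4488525390625, -68.79067993164062), (89.5329818725586, 139.7063751220703), 88.71227264404297) yaw -1.2877273559570312 ram [639.4 -69.4]
```

View pics/w17.png

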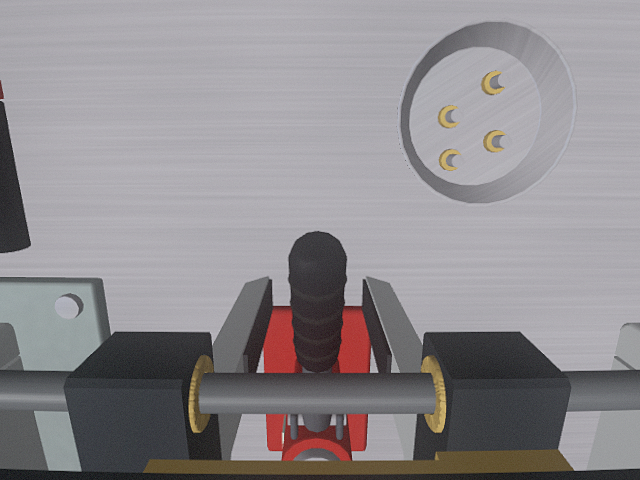

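drive_tool:
  rows:
    - {"offset": [6,0,-6],"spin": 0,"jaw": 45}
    - {"offset": [6,0,-5],"spin": 0,"jaw": 45}
    - {"offset": [0,0,0],"spin": 0,"jaw": 30}
    - {"offset": [0,0,0],"spin": 0,"jaw": 10}
    - {"offset": [0,0,0],"spin": 0,"jaw": 10}
    - {"offset": [0,0,0],"spin": 0,"jaw": 10}
    - {"offset": [-2,0,0],"spin": 0,"jaw": 10}
    - {"offset": [-2,0,0],"spin": 0.6,"jaw": 10}
    - {"offset": [-2.5,0,0],"spin": 0.6,"jaw": 10}
    - {"offset": [0,0,0],"spin": 0,"jaw": 10}
  force: 60

```text
clock: 18.65
eef_pos: [480.7, -70.8, 224.3]
eef_rot: [3.141, -0.003, 3.121]
wrist_force: [-12.0, 3.1, 8.2]
finger_gap: 23.6
```

```bash
python3 jk.py
```

```text
tool 178.8218416934333 [480.7 -70.8 224.3] 18.65 [-12.    3.1   8.2] 23.605341741351623
top ((590.427978515625, -72.95721435546875), (88.1270523071289, 82.38031768798828), 88.09105682373047) yaw 88.09105682373047 ram [591.3 -48. ]
saddle 4 [579.5 -67.3  95.2]
pad 586 [642.3 -68.1 162.1] slope -0.12197231135341591
scene ((620.3870849609375, -69.5133056640625), (90.12664031982422, 138.3154754638672), 89.98310089111328) yaw -0.01689910888671875 ram [645.4 -69.5]
pad 539 [653.2 -65.9 160.5] slope -0.19541089689149146
```

drive_tool:
  rows:
    - {"offset": [1,0,-1.5],"spin": 0,"jaw": 10}
    - {"offset": [4.4,0,8.6],"spin": 0,"jaw": 10}
    - {"offset": [3.7,0,8.8],"spin": 0,"jaw": 10}
    - {"offset": [3.0,0,9.1],"spin": 0,"jaw": 10}
    - {"offset": [2.5,0,9.3],"spin": 0,"jaw": 10}
    - {"offset": [1.9,0,9.5],"spin": 0,"jaw": 10}
    - {"offset": [1.1,0,9.5],"spin": 0,"jaw": 10}
    - {"offset": [0.6,0,9.5],"spin": 0,"jaw": 10}
    - {"offset": [-0.2,0,9.6],"spin": 0,"jaw": 10}
    - {"offset": [0,0,3],"spin": 0,"jaw": 10}
    - {"offset": [0,0,3],"spin": 0,"jaw": 10}
    - {"offset": [0,0,0],"spin": 0,"jaw": 10}

```text
clock: 19.95
eef_pos: [463.3, -70.6, 146.0]
eef_rot: [-3.142, -0.0, 3.121]
wrist_force: [-5.4, 2.3, 10.9]
finger_gap: 23.8
```

```bash
python3 wb.py; python3 jk.py|grep scene; python3 tilt.py
```

```text
tool [463.3 -70.6 146. ] 19.95 [-5.4  2.3 10.9]
top pad 451 [645.  -68.7 165.3] slope -0.065 arm z -110,-220 [167.2, 173.1]
stud max z 193.9
scene pad 369 [646.9 -69.7 164.2] slope -0.077 arm z -110,-220 [165.7, 168.4]
stud max z 191.0
scene ((619.7936401367188, -70.17001342773438), (88.2577133178711, 138.50595092773438), 89.2186508178711) yaw -0.7813491821289062 ram [644.8 -70.5]
scene sole z at 620 14.31 dz/dx -0.0006 dz/dy -0.0166 890
 handle slope below level 0.047 z at 560 75.2 237
top sole z at 620 14.39 dz/dx 0.0052 dz/dy -0.0037 542
 handle slope below level 0.055 z at 560 76.9 188
```

The handle reached its stop this time: the pad is up about 11 mm (saddle about 126) and the jack didn't creep. I'm repeating the same motion, with two strokes expected.

drive_tool:
  rows:
    - {"offset": [0,0,-2.5],"spin": 0,"jaw": 10}
    - {"offset": [0.2,0,-9.6],"spin": 0,"jaw": 10}
    - {"offset": [-0.6,0,-9.5],"spin": 0,"jaw": 10}
    - {"offset": [-1.1,0,-9.5],"spin": 0,"jaw": 10}
    - {"offset": [-1.9,0,-9.5],"spin": 0,"jaw": 10}
    - {"offset": [-2.5,0,-9.3],"spin": 0,"jaw": 10}
    - {"offset": [-3.0,0,-9.1],"spin": 0,"jaw": 10}
    - {"offset": [-3.7,0,-8.8],"spin": 0,"jaw": 10}
    - {"offset": [-4.4,0,-7.2],"spin": 0,"jaw": 10}
    - {"offset": [0,0,0],"spin": 0,"jaw": 10}

```text
clock: 21.25
eef_pos: [480.3, -70.9, 221.0]
eef_rot: [3.141, -0.001, 3.121]
wrist_force: [-1.1, 1.2, -2.9]
finger_gap: 23.9
```

```bash
python3 wb.py; python3 jk.py|grep scene; python3 tilt.py
```

```text
tool [480.3 -70.9 221. ] 21.25 [-1.1  1.2 -2.9]
top pad 451 [645.3 -68.7 166.1] slope -0.083 arm z -110,-220 [167.2, 173.2]
stud max z 193.5
scene pad 367 [646.6 -69.8 164.3] slope -0.058 arm z -110,-220 [165.6, 168.8]
stud max z 191.5
scene ((618.768310546875, -69.19947814941406), (88.5540771484375, 139.2463836669922), 89.56672668457031) yaw -0.4332733154296875 ram [643.8 -69.4]
scene sole z at 620 14.72 dz/dx -0.0086 dz/dy -0.0159 875
 handle slope below level -0.529 z at 560 102.0 316
top sole z at 620 14.82 dz/dx -0.0051 dz/dy 0.0018 538
 handle slope below level -0.466 z at 560 102.5 121
```

drive_tool:
  rows:
    - {"offset": [-2,0,0],"spin": 0,"jaw": 10}
    - {"offset": [4.0,0,8.0],"spin": 0,"jaw": 10}
    - {"offset": [3.7,0,8.8],"spin": 0,"jaw": 10}
    - {"offset": [3.0,0,9.1],"spin": 0,"jaw": 10}
    - {"offset": [2.5,0,9.3],"spin": 0,"jaw": 10}
    - {"offset": [1.9,0,9.5],"spin": 0,"jaw": 10}
    - {"offset": [1.1,0,9.5],"spin": 0,"jaw": 10}
    - {"offset": [0.6,0,9.5],"spin": 0,"jaw": 10}
    - {"offset": [-0.2,0,9.6],"spin": 0,"jaw": 10}
    - {"offset": [0,0,3],"spin": 0,"jaw": 10}
    - {"offset": [0,0,2],"spin": 0,"jaw": 10}
    - {"offset": [0,0,0],"spin": 0,"jaw": 10}

```text
clock: 22.75
eef_pos: [466.1, -71.0, 143.4]
eef_rot: [-3.141, 0.001, 3.12]
wrist_force: [-7.6, 0.9, 10.9]
finger_gap: 23.7
```

```bash
python3 wb.py; python3 jk.py|grep scene; python3 tilt.py
```

```text
tool [466.1 -71.  143.4] 22.75 [-7.6  0.9 10.9]
top pad 459 [644.8 -68.8 174.3] slope -0.042 arm z -110,-220 [174.9, 176.0]
stud max z 203.9
scene pad 346 [647.6 -70.5 172.8] slope -0.052 arm z -110,-220 [172.7, 171.3]
stud max z 201.9
scene ((620.6939697265625, -68.41047668457031), (90.41390228271484, 138.93115234375), 89.50260162353516) yaw -0.49739837646484375 ram [645.7 -68.6]
scene sole z at 620 14.35 dz/dx -0.003 dz/dy -0.0144 881
 handle slope below level 0.002 z at 560 76.3 260
top sole z at 620 14.49 dz/dx 0.0034 dz/dy 0.0059 539
 handle slope below level 0.016 z at 560 78.4 184
```

drive_tool:
  rows:
    - {"offset": [0.5,0,2],"spin": 0,"jaw": 10}
    - {"offset": [0.5,0,2],"spin": 0,"jaw": 10}
    - {"offset": [0,0,2],"spin": 0,"jaw": 10}
    - {"offset": [0,0,1],"spin": 0,"jaw": 10}
    - {"offset": [0,0,0],"spin": 0,"jaw": 10}

```text
clock: 23.55
eef_pos: [465.8, -71.0, 136.9]
eef_rot: [-3.141, 0.004, 3.121]
wrist_force: [-4.2, 2.8, 11.3]
finger_gap: 23.8
```

```bash
python3 wb.py; python3 jk.py|grep scene; python3 tilt.py
```

```text
tool [465.8 -71.  136.9] 23.55 [-4.2  2.8 11.3]
top pad 462 [644.9 -69.9 175.2] slope -0.037 arm z -110,-220 [175.3, 176.2]
stud max z 205.1
scene pad 345 [647.8 -69.8 173.8] slope -0.033 arm z -110,-220 [173.6, 172.0]
stud max z 202.6
scene ((620.7384033203125, -70.97557067871094), (90.70453643798828, 139.52381896972656), 89.1592788696289) yaw -0.8407211303710938 ram [645.7 -71.3]
scene sole z at 620 14.39 dz/dx -0.0035 dz/dy -0.0144 873
 handle slope below level 0.044 z at 560 74.3 249
top sole z at 620 14.54 dz/dx 0.0018 dz/dy 0.0088 536
 handle slope below level 0.039 z at 560 76.2 183
```

drive_tool:
  rows:
    - {"offset": [0,0,2],"spin": 0,"jaw": 10}
    - {"offset": [0,0,2],"spin": 0,"jaw": 10}
    - {"offset": [0,0,0],"spin": 0,"jaw": 10}

```text
clock: 24.15
eef_pos: [466.0, -71.0, 133.8]
eef_rot: [-3.141, 0.004, 3.121]
wrist_force: [-9.6, 2.3, 26.7]
finger_gap: 23.7
```

```bash
python3 wb.py;  python3 tilt.py
```

```text
tool [466.  -71.  133.8] 24.15 [-9.6  2.3 26.7]
top pad 460 [645.1 -69.9 175.9] slope -0.046 arm z -110,-220 [175.6, 176.9]
stud max z 206.8
scene pad 345 [646.8 -70.2 174.3] slope -0.033 arm z -110,-220 [173.9, 171.8]
stud max z 203.0
scene sole z at 620 14.29 dz/dx -0.0023 dz/dy -0.0118 875
 handle slope below level 0.055 z at 560 73.8 245
top sole z at 620 14.2 dz/dx -0.0078 dz/dy -0.0063 535
 handle slope below level 0.08 z at 560 75.9 184
```

The force jump to 27 N is clearly the lower stop, and the pad is up 22 mm (saddle 136). I'll go up, regrip at the top, then do the last stroke.

drive_tool:
  rows:
    - {"offset": [0,0,-5],"spin": 0,"jaw": 10}
    - {"offset": [0.2,0,-9.0],"spin": 0,"jaw": 10}
    - {"offset": [-0.6,0,-9.0],"spin": 0,"jaw": 10}
    - {"offset": [-1.1,0,-9.0],"spin": 0,"jaw": 10}
    - {"offset": [-1.9,0,-9.0],"spin": 0,"jaw": 10}
    - {"offset": [-2.5,0,-9.0],"spin": 0,"jaw": 10}
    - {"offset": [-3.0,0,-9.0],"spin": 0,"jaw": 10}
    - {"offset": [-3.7,0,-7],"spin": 0,"jaw": 10}
    - {"offset": [-2,0,-4],"spin": 0,"jaw": 45}
    - {"offset": [0,0,0],"spin": 0,"jaw": 45}
    - {"offset": [0,0,0],"spin": 0,"jaw": 45}
    - {"offset": [-1,0,-10],"spin": 0,"jaw": 45}
    - {"offset": [0,0,-10],"spin": 0,"jaw": 45}
    - {"offset": [0,0,0],"spin": 0,"jaw": 45}

```text
clock: 25.75
eef_pos: [480.9, -71.2, 223.4]
eef_rot: [-3.141, 0.003, 3.12]
wrist_force: [0.4, 0.1, 0.2]
finger_gap: 45.2
```

```bash
python3 wb.py; python3 jk.py|grep scene; python3 tilt.py
```

```text
tool [480.9 -71.2 223.4] 25.75 [0.4 0.1 0.2]
top pad 458 [644.9 -70.  175.9] slope -0.039 arm z -110,-220 [175.7, 177.2]
stud max z 205.5
scene pad 346 [647.4 -70.7 174.3] slope -0.034 arm z -110,-220 [173.6, 171.9]
stud max z 203.2
scene ((621.4945068359375, -70.368896484375), (89.57976531982422, 138.55856323242188), 89.56733703613281) yaw -0.4326629638671875 ram [646.5 -70.6]
scene sole z at 620 14.23 dz/dx -0.0024 dz/dy -0.0105 874
 handle slope below level -0.528 z at 560 102.1 318
top sole z at 620 14.33 dz/dx -0.0029 dz/dy 0.0055 537
 handle slope below level -0.473 z at 560 102.7 114
```

drive_tool:
  rows:
    - {"offset": [0,0,0],"spin": 0,"jaw": 25}
    - {"offset": [0,0,0],"spin": 0,"jaw": 10}
    - {"offset": [0,0,0],"spin": 0,"jaw": 10}
    - {"offset": [0,0,0],"spin": 0,"jaw": 10}
    - {"offset": [0,0,0],"spin": 0,"jaw": 10}
    - {"offset": [4.3,0,8.6],"spin": 0,"jaw": 10}
    - {"offset": [3.7,0,8.8],"spin": 0,"jaw": 10}
    - {"offset": [3.0,0,9.1],"spin": 0,"jaw": 10}
    - {"offset": [2.5,0,9.3],"spin": 0,"jaw": 10}
    - {"offset": [1.9,0,9.5],"spin": 0,"jaw": 10}
    - {"offset": [1.1,0,9.5],"spin": 0,"jaw": 10}
    - {"offset": [0.6,0,9.5],"spin": 0,"jaw": 10}
    - {"offset": [-0.2,0,9.6],"spin": 0,"jaw": 10}
    - {"offset": [0,0,3],"spin": 0,"jaw": 10}
    - {"offset": [0,0,3],"spin": 0,"jaw": 10}
    - {"offset": [0,0,0],"spin": 0,"jaw": 10}
  force: 60

```text
clock: 27.65
eef_pos: [463.4, -70.8, 142.0]
eef_rot: [-3.141, -0.0, 3.121]
wrist_force: [-7.0, 0.3, 11.0]
finger_gap: 23.7
```

```bash
python3 wb.py; python3 jk.py|grep scene; python3 tilt.py
```

```text
tool [463.4 -70.8 142. ] 27.65 [-7.   0.3 11. ]
top pad 468 [645.3 -68.7 184.5] slope -0.013 arm z -110,-220 [183.6, 180.2]
stud max z 216.8
scene pad 328 [648.1 -71.2 183. ] slope -0.001 arm z -110,-220 [181.3, 175.1]
stud max z 213.7
scene ((621.4146118164062, -69.22793579101562), (87.8741455078125, 138.44976806640625), 88.54205322265625) yaw -1.45794677734375 ram [646.4 -69.9]
scene sole z at 620 14.35 dz/dx -0.0042 dz/dy -0.0135 871
 handle slope below level 0.026 z at 560 75.6 254
top sole z at 620 14.3 dz/dx -0.0028 dz/dy 0.0004 556
 handle slope below level 0.025 z at 560 77.7 190
```

Almost at the stop; pressing on in small steps until the force jumps.

drive_tool:
  rows:
    - {"offset": [0,0,2],"spin": 0,"jaw": 10}
    - {"offset": [0,0,2],"spin": 0,"jaw": 10}
    - {"offset": [0,0,0],"spin": 0,"jaw": 10}

```text
clock: 28.25
eef_pos: [463.5, -70.8, 138.2]
eef_rot: [-3.141, 0.001, 3.121]
wrist_force: [-6.2, -0.2, 10.4]
finger_gap: 23.6
```

drive_tool:
  rows:
    - {"offset": [0,0,1.5],"spin": 0,"jaw": 10}
    - {"offset": [0,0,0],"spin": 0,"jaw": 10}

```text
clock: 28.45
eef_pos: [463.6, -70.8, 137.0]
eef_rot: [-3.141, 0.001, 3.121]
wrist_force: [-8.1, 0.4, 15.7]
finger_gap: 23.6
```

drive_tool:
  rows:
    - {"offset": [0,0,0.6],"spin": 0,"jaw": 10}
    - {"offset": [0,0,0],"spin": 0,"jaw": 10}
    - {"offset": [0,0,0],"spin": 0,"jaw": 10}
    - {"offset": [0,0,0],"spin": 0,"jaw": 10}
    - {"offset": [0,0,0],"spin": 0,"jaw": 10}

```text
clock: 28.95
eef_pos: [463.6, -70.8, 136.7]
eef_rot: [-3.141, 0.001, 3.121]
wrist_force: [-9.5, 0.9, 19.7]
finger_gap: 23.5
```

```bash
python3 wb.py; python3 jk.py|grep scene; python3 tilt.py; python3 -c "
import cv2,glob
f=sorted(glob.glob('pics/scene_2*.png'))[-1];i=cv2.imread(f)
cv2.imwrite('pics/fin.png',cv2.resize(i[130:310,180:400],None,fx=3.3,fy=3.3,interpolation=cv2.INTER_CUBIC))"
```

```text
tool [463.6 -70.8 136.7] 28.95 [-9.5  0.9 19.7]
top pad 466 [645.1 -68.7 185.3] slope -0.009 arm z -110,-220 [183.9, 179.9]
stud max z 217.8
scene pad 324 [648.1 -71.3 183.7] slope -0.001 arm z -110,-220 [181.8, 175.5]
stud max z 214.4
scene ((621.1118774414062, -68.86061096191406), (88.29280853271484, 138.72409057617188), 88.714599609375) yaw -1.285400390625 ram [646.1 -69.4]
scene sole z at 620 14.3 dz/dx -0.0025 dz/dy -0.0141 881
 handle slope below level 0.058 z at 560 74.0 254
top sole z at 620 14.18 dz/dx -0.0056 dz/dy 0.0019 559
 handle slope below level 0.07 z at 560 75.7 190
```

View pics/fin.png

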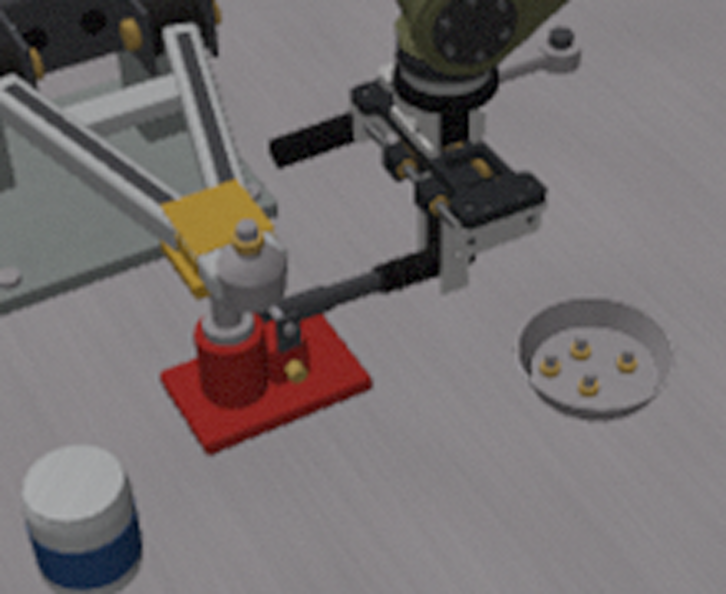

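The wishbone is level: the pad top is at 185 mm, the stud top at about 217 mm and the slope near 0. The handle is down at its stop under 19.7 N and the jack is upright, so I'm handing in.

```bash
python3 -c "
from cell import manip
print(manip.sign_off())"
```

```text
the job is handed in; nothing more can be done
None
```

The wishbone is level on the jack, and I handed the job in at about 29 s with the gripper still holding the handle down. I slid the jack by its handle under the yellow pad and turned it square to the wishbone, then pumped it until level.

**Strokes:** It took six. The third stopped short of the lower stop, so the fourth only finished its step.

**Last checks:**

| Check | Measured |
|---|---|
| Pad top | 183.7 to 185.3 mm (about 185 expected when level) |
| Stud top | 214 to 218 mm (217 expected) |
| Pad slope | 0 to −0.01 rad |
| Saddle to pad centre | about 2 mm |
| Jack sole | flat on the bench, within about 1° of square |
| Handle | at its lower stop, pressed with about 20 N |

**What went less well:**
- **Jack creep:** the jack moved by up to about 11 mm during the early strokes. I pushed it back by the handle, twice by about 6 mm with the wishbone already resting on it.
- **Letting go:** I opened the fingers twice with the handle up, to take a better hold. I did not let go after starting the last stroke.
- **Side push:** the gripper was still pushing the handle forward with about 10 N at hand-in. The jack stayed where it was.
- **Camera agreement:** the scene and top cameras disagreed by 2 to 3 mm throughout, so the centring is only that certain.
- **Other objects:** I did not re-measure them. The dish and the tin looked untouched in the last picture.

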